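# Open the tight spice jar in the jar block

## Task

The square spice jar on the blue turntable has a tight red lid. Stand the closed jar upright, right down in the square recess of the wooden block, so that the block braces it, then unscrew the lid anticlockwise about a fifth of a turn, stopping once its threads come free, and lift it straight up. Finish while still holding the lid level, centred just above the open jar (a finger's width or so of air between lid and rim), with the jar still down in the block and everything else on the table left alone.

Things in the scene. Friction and masses are not known exactly. Their poses are not given: they have to be found in the camera images.
- jar: Green glass spice jar, loose, about 0.3 kg. Square body 52 x 52 mm, 66 mm high, 44 mm square shoulder up to 70 mm, then a round 32 mm neck with three thread lugs, rim at 92 mm. Origin at the centre of its underside, z up, x and y square to its sides. Starts upright and closed on the blue turntable; can be carried by its closed lid.
- lid: Red round screw lid, 54 mm across, 25 mm high, 60 g. Origin at the centre of the skirt's bottom edge, z up; closed, it is 74 mm above the jar's underside (lid top 99 mm). Grip across the skirt from above, fingertips not below its bottom edge (the jar's shoulder is 4 mm lower). A springy seal (12 N) makes it tight: turning takes up to about 0.6 N m, so grip with 30 N or more.
- lid_mark (a point): White bar on the lid's top, 21 mm off its axis. Closed, it points along the jar's +x (0 to 6 degrees past it). The lid comes free at 45 to 50 degrees anticlockwise (seen from above) and lifts straight off from there to about 75; near 80 a lug stops it. Turn the hand about 67: the jar first twists up to 5 in its recess. Once free, the seal lifts it 2 mm.
- recess (a point): Centre of the floor of the square recess in the fixed beech block. The block is 115 x 115 x 30 mm; the recess is 56 x 56 mm (4 mm wider than the jar), 18 mm deep, with a 2 mm chamfer, its floor 12 mm above the table. x and y run square to the recess sides; the jar fits at any quarter turn. z up.
- turntable: Base of the blue plastic turntable, fixed to the table; origin at the centre of its underside. The blue platter is 220 mm across, spins freely, and its top is 26 mm above the table.
- rolling_pin: Short beech rolling pin, loose, 42 mm diameter, 240 mm long along its y, origin under its middle. Leave alone.
- saucers: Stack of three melamine saucers, 130 mm across, 33 mm high, origin under its centre. Leave alone.
- spoon_rest: Steel spoon rest with a spoon, 100 mm dish, handle towards its -x, about 20 mm high; origin under the dish. Leave alone.
- mug: Blue mug, 80 mm across, 90 mm high, handle towards its +y, origin under its centre. Leave alone.
- shaker: Glass shaker with a white cap, 44 mm across, 105 mm high, origin under its centre. Leave alone.
- jar_mouth (a point): Centre of the jar's rim, 92 mm above its underside, on its axis. The closed lid must rise 18 mm for its bottom edge to clear it.
Mind the look-alikes: they are no part of the job. Of the things that look like the part that bears recess, the smaller one is meant.

How it is judged:
By the outcome, as a careful person would: the job done as asked, in the order asked, and still so for the second after the job is handed in, while the arm keeps its last pose, push and grip.
It also fails if it takes over 42 s, if anything falls off the work surface, if the arm or the gripper's body presses on something with over 40 N, if the wrist force passes 120 N, or if a joint passes its speed limit or range.

## Robot

A 6-joint arm with a two-finger parallel gripper is mounted at the origin on the work surface. World frame = base frame: x ahead of the robot, y to its left, z up, the work surface at z = 0. Lengths are in m, angles in rad, forces in N, time in s.
With the tool pointing down it reaches from about 0.425 to 1.125 m from the base axis. Payload 14.9 kg.
Tool frame: the origin (TCP) lies between the finger pads; the fingertips stand 22 mm ahead of it and the grasp point (between the pads) lies 3 mm ahead of it; z points along the fingers, y is the line along which they close (so a half turn about z gives the same grasp; the last joint's range is limited). The gripper opens to 91 mm and grips with 3 to 60 N. Pads are 32 mm wide; open, the fingers measure 118 mm over their backs; the gripper's body (76 mm by 178 mm) begins 60 mm behind the grasp point.
Start: joints at [1.208, 0.379, 1.734, -0, 1.028, -0.033], TCP at [0.227, 0.662, 0.236] pointing down, gripper open.
Joint ranges: [-2.77, 2.77], [-0.74, 2.19], [0, 2.66], [-1.06, 4.2], [0.31, 2.87], [-3.08, 3.08]. Speed limits (rad/s): [1.89, 1.89, 2.39, 3.14, 3.14, 3.14].

## Interface

Orientations are given as a unit quaternion [w, x, y, z].
In Python, from workcell import get_state, grab_frame, close_job, recognise, spot_point gives the robot as it stands. The module is installed in compiled form; this text tells all that it offers.
- The arm moves only by the tool jog_arm, never from a script. Its argument "increments" is a list of rows, each a list of 3 entries, a list of its own where there are three numbers: the turn, a rotation vector about the world's x, y, z in rad, then the shift along the world's x, y, z in units of 25 mm (1.0 is 25 mm), then the opening, from -1 (shut) to 1 (fully open). In form: [[[wx, wy, wz], [tx, ty, tz], gripper], ...]. A call has 1 to 12 rows; each row shifts and turns the commanded pose from where the row before left it; what a row does not reach is not made up. A row lasts 1/8 s, in which the tool goes at most 62.5 mm and 10.7 degrees, less where a joint would pass 70% of its speed; a pose out of reach is approached as far as the arm can. A call is refused whole if a number of a shift passes 1 or a number of a turn 0.188, either way. A call with a gripper value outside its range is refused whole. The fingers move at their own pace and stop on an object; the grip force is fixed at half the most. Time passes only in rows, so rows that do not move let the fingers close. It gives the time, the measured TCP pose, the force, the opening and the grip force at its end, in the units of the state.
- get_state(): the state, without advancing time (a new reading comes with each control period).
- grab_frame(name): name is "scene" or "top" or "wrist"; returns a dict with "color" (400x640x3 uint8, red, green, blue), "z_map" (400x640 float32, m along the optical axis (not along the pixel's ray), 0 where there is no reading), "fx", "fy", "cx", "cy" (pixels), "k1" (the pictures are not rectified: a ray, as slopes to the right and down, at radius r is drawn at 1 + k1 r^2 times it, then the intrinsics apply), "extrinsics" (4x4, takes a point from camera to world coordinates). Camera axes: x right, y down, z forward; pixel columns grow to the right and rows downward; lengths in m; the calibration is good to about 2 mm. A picture is of the moment at which its call begins.
- close_job(): hands the job in; it is judged then, once.
Trained networks look in a picture, given as the dict that the camera call returned (one of the last four; its "shot" number tells which), for a name from the list of things; names that differ only in an ending like _2 or _b are one class to them, and where a whole thing is asked for, a point or a joint stands for the part that bears it (a point fixed in the world has none). Each returns a list of dicts, best first, with "score" (0 to 1); they miss things now and then, are a little off and sometimes report something else, mostly with a low value. They report only what shows in the picture. A call takes as long as a camera call. They do not tell look-alikes from the thing itself.
- recognise(query, picture): "xyz" ([x, y, z] in m, in world coordinates, good to about 4 mm: the middle of the surface that is visible of it).
- spot_point(query, picture): "xyz" ([x, y, z] in m, in world coordinates, good to about 4 mm: a listed point, or the origin of a listed thing).
The state is a dict: "clock": time; "qpos": joint angles; "qvel": joint speeds; "joint_efforts": joint torques, N m; "tcp_pos": TCP position; "eef_rot": TCP orientation; "force": force on the tool from outside, world axes, zero at the start; "ft_torque": the same for the moment, N m; "grip_width": finger opening in m; "finger_force": force on a finger pad.
Only numpy, scipy, OpenCV 4.12 (cv2) and the standard library are available. Lean on these libraries where they do the work, as an engineer would, in place of code of your own. Each camera call takes 0.05 s, during which the arm holds its last target. There are 200 camera calls.

## Working session

There is one attempt and no reset: what is moved stays moved. The work goes in short steps, Python scripts to look and compute and a tool call to move; the robot and the scene stay as the last step left them, time stands still between calls to the robot, and variables do not carry over. Pictures are saved under pics/ and viewed, at most 10 in all, crops included, and the job is handed in when it is done.

Besides the shell and the picture viewer there is one more tool, called after "Call:" as name([rows], argument=value, ...), one row to a line, values as JSON. jog_arm: Moves the arm, as the interface text tells. Its arguments: {"type":"object","properties":{"increments":{"type":"array"}},"required":["increments"]}

```bash
mkdir -p pics
cat > h.py <<'E'
import numpy as np, cv2
from workcell import *
def cloud(f):
    K=np.array([[f['fx'],0,f['cx']],[0,f['fy'],f['cy']],[0,0,1]],float)
    H,W=f['z_map'].shape
    u,v=np.meshgrid(np.arange(W),np.arange(H))
    p=np.stack([u,v],-1).reshape(-1,1,2).astype(float)
    s=cv2.undistortPoints(p,K,np.array([f['k1'],0,0,0.])).reshape(H,W,2)
    z=f['z_map'].astype(float)
    P=np.dstack([s*z[...,None],z])
    E=np.array(f['extrinsics'])
    P=P@E[:3,:3].T+E[:3,3]
    P[z<=0]=np.nan
    return P
def save(f,n): cv2.imwrite('pics/'+n,f['color'][...,::-1])
E
python3 - <<'E'
from h import *
s=get_state();print(s['clock'],s['tcp_pos'],s['eef_rot'],s['grip_width'])
for n in('top','scene'):
    f=grab_frame(n);save(f,n+'0.png')
    print(n,np.round(f['extrinsics'],3).tolist())
    for q in('jar','lid'):
        for r in recognise(q,f)[:3]:print('rec',q,r['score'],np.round(r['xyz'],4))
    for q in('jar','lid','lid_mark','recess','turntable'):
        for r in spot_point(q,f)[:3]:print('spot',q,r['score'],np.round(r['xyz'],4))
E
```

```text
0.0 [0.22658211 0.66192214 0.23529922] [-1.02177345e-04  1.64147709e-01  9.86435617e-01 -5.41766363e-04] 0.09121801392282482
top [[0.003, -0.997, 0.077, 0.442], [-1.0, -0.003, -0.003, -0.004], [0.003, -0.077, -0.997, 1.51], [0.0, 0.0, 0.0, 1.0]]
rec jar 0.62 [0.4954 0.1942 0.0829]
rec jar 0.19 [0.6136 0.4232 0.1002]
rec lid 0.67 [ 0.5658 -0.2096  0.0304]
rec lid 0.54 [0.505  0.2135 0.1218]
spot jar 0.58 [0.5083 0.2159 0.0274]
spot jar 0.34 [0.529  0.2163 0.1281]
spot lid 0.76 [0.5075 0.2151 0.0955]
spot lid_mark 0.64 [0.528  0.2201 0.1235]
spot recess 0.8 [ 0.5683 -0.2041  0.0111]
spot recess 0.7 [ 0.3506 -0.1387  0.016 ]
spot turntable 0.78 [ 0.4868  0.1985 -0.0005]
scene [[-0.551, 0.615, -0.565, 1.274], [0.835, 0.416, -0.361, 0.458], [0.013, -0.67, -0.742, 1.039], [0.0, 0.0, 0.0, 1.0]]
rec jar 0.57 [0.5326 0.2225 0.0638]
rec lid 0.57 [0.5168 0.2171 0.1291]
spot jar 0.83 [0.5081 0.2149 0.0264]
spot lid 0.82 [0.506  0.2138 0.1031]
spot lid_mark 0.6 [0.5302 0.2172 0.1261]
spot recess 0.76 [ 0.3533 -0.1431  0.0175]
spot recess 0.62 [ 0.5694 -0.2027  0.0115]
spot turntable 0.56 [0.4873 0.2044 0.0028]
spot turntable 0.16 [ 0.7375 -0.2073  0.0022]
```

View pics/top0.png

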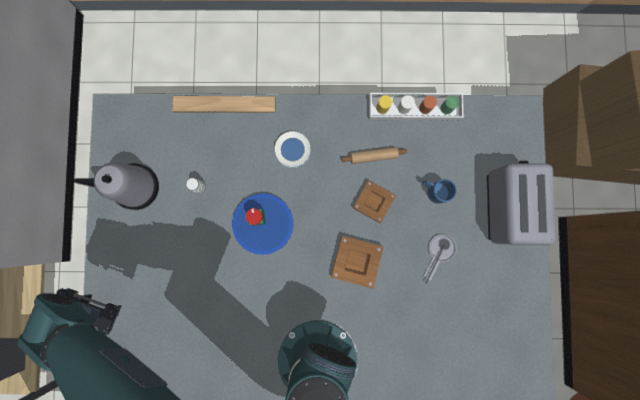

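View pics/scene0.png

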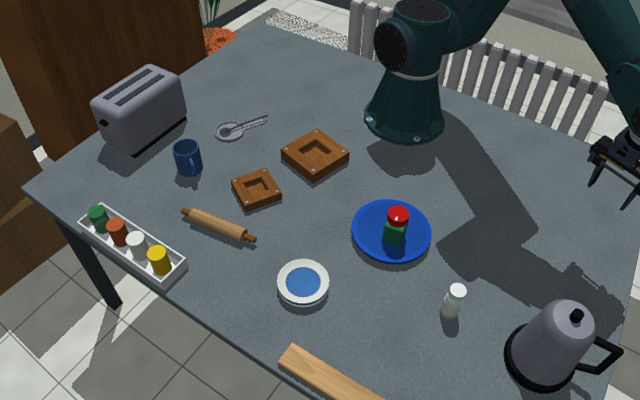

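The top view shows the jar with its red lid at about (254,216) on the turntable, the smaller block at about (373,200) and the larger look-alike at (357,260). The scene view confirms this: lid at (398,216), small block at (257,188). Next I measure the yaws of the block and the jar.

```bash
cat > m.py <<'E'
from h import *
def sqfit(xy):
    r=cv2.minAreaRect(xy.astype(np.float32)*1000);return np.round(r[0],1),np.round(r[1],1),round(r[2],2)
for n in('top','scene'):
    f=grab_frame(n);P=cloud(f);c=f['color'].astype(int);X,Y,Z=P[...,0],P[...,1],P[...,2]
    near=(np.hypot(X-.568,Y+.204)<.1)
    m=near&(Z>.024)&(Z<.036);print(n,'block top',m.sum(),sqfit(P[m][:,:2]),np.median(Z[m]))
    mm=cv2.morphologyEx(m.astype(np.uint8),cv2.MORPH_OPEN,np.ones((3,3)))>0
    print(' opened',sqfit(P[mm][:,:2]))
    d=near&(Z<.02)&(np.hypot(X-.568,Y+.204)<.03);print(' recess floor',d.sum(),np.median(P[d],0),sqfit(P[d][:,:2]))
    nj=np.hypot(X-.508,Y-.215)<.06
    r,g,b=c[...,0],c[...,1],c[...,2]
    gm=nj&(g>r+15)&(g>b+10)&(Z>.035)&(Z<.09)
    rm=nj&(r>g+60)&(r>b+60); t=rm&(Z>.115)
    print(' lid top',t.sum(),np.median(P[t],0),sqfit(P[t][:,:2]),cv2.minEnclosingCircle((P[t][:,:2]*1000).astype(np.float32)))
    w=nj&(Z>.115)&(c.min(-1)>130);print(' white',w.sum(),P[w].mean(0) if w.any() else 0)
    print(' green',gm.sum())
    if gm.sum()>30:
        # normals
        gx=np.gradient(P,axis=1);gy=np.gradient(P,axis=0);N=np.cross(gx,gy);N/=np.linalg.norm(N,axis=-1,keepdims=True)
        e=gm&np.isfinite(N[...,0]);a=np.degrees(np.arctan2(N[e][:,1],N[e][:,0]));h=np.abs(N[e][:,2])<.4
        print(' normals hist',np.histogram(a[h]%90,bins=18,range=(0,90))[0]);
        np.save('g_%s.npy'%n,P[gm]);print(' rect',sqfit(P[gm][:,:2]))
f=grab_frame('top');a=f['color'][190:245,225:295];b=f['color'][170:230,340:410]
g=grab_frame('scene');c=g['color'][195:255,370:430];d=g['color'][160:215,225:290]
o=[cv2.resize(i,(390,290),interpolation=cv2.INTER_CUBIC) for i in(a,b,c,d)]
cv2.imwrite('pics/c1.png',np.vstack([np.hstack(o[:2]),np.hstack(o[2:])])[...,::-1])
E
python3 m.py
```

```text
top block top 736 (array([ 564.7, -203.5]), array([115.4, 115.4]), 60.94) 0.0295698193844518
 opened (array([ 564.3, -203.4]), array([115.2, 114.8]), 61.37)
 recess floor 198 [ 0.56714367 -0.2042196   0.0105744 ] (array([ 566. , -204.8]), array([54.8, 54.2]), 61.44)
 lid top 190 [0.50557716 0.2142531  0.12497018] (array([506. , 216.1]), array([51.4, 49.7]), 46.67) ((505.07586669921875, 216.11656188964844), 26.65607452392578)
 white 8 [0.52420229 0.2192312  0.12735296]
 green 14
scene block top 935 (array([ 566.7, -203.9]), array([120.5, 118.2]), 60.7) 0.029279154304666877
 opened (array([ 566.3, -204.1]), array([119.7, 117.7]), 60.7)
 recess floor 165 [ 0.56184009 -0.20900181  0.0116441 ] (array([ 561.4, -210.1]), array([42.1, 53.4]), 61.42)
 lid top 294 [0.51022371 0.21473402 0.12371994] (array([509.6, 214.2]), array([52.2, 53.9]), 47.97) ((507.30596923828125, 212.33316040039062), 29.70299530029297)
 white 9 [0.52523092 0.21805803 0.12457735]
 green 248
 normals hist [22 16 14 20  8 18  9  5  7 10  7  6  7  9  8 10 14  9]
 rect (array([527.6, 223. ]), array([24.4, 53.3]), 30.84)
```

View pics/c1.png

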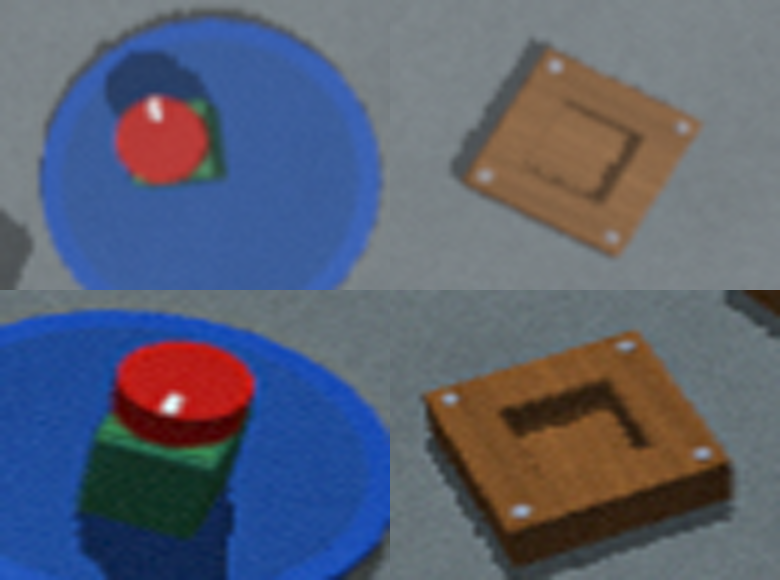

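The crops show the recess opening at about (590,150) in the upper-right crop and the lid's white mark at (155,108) in the upper-left one, pointing roughly along +x. The block yaw is about -28.8° (mod 90), with its centre near (0.566,-0.2035). The jar yaw is about 9°. I move above the jar to look with the wrist camera.

Call:
jog_arm([
  [[0, 0, -0.054], [0.56, -0.895, 0.12], 1],
  [[0, 0, -0.054], [0.56, -0.895, 0.12], 1],
  [[0, 0, -0.054], [0.56, -0.895, 0.12], 1],
  [[0, 0, -0.054], [0.56, -0.895, 0.12], 1],
  [[0, 0, -0.054], [0.56, -0.895, 0.12], 1],
  [[0, 0, -0.054], [0.56, -0.895, 0.12], 1],
  [[0, 0, -0.054], [0.56, -0.895, 0.12], 1],
  [[0, 0, -0.054], [0.56, -0.895, 0.12], 1],
  [[0, 0, -0.054], [0.56, -0.895, 0.12], 1],
  [[0, 0, -0.054], [0.56, -0.895, 0.12], 1],
])

```text
clock: 2.25
tcp_pos: [0.3675, 0.4369, 0.2662]
eef_rot: [0.0, 0.423, 0.906, 0.0]
force: [1.2, -0.1, 0.2]
grip_width: 0.0911
finger_force: 0.0
```

Call:
jog_arm([
  [[0, 0, -0.054], [0.56, -0.895, 0.12], 1],
  [[0, 0, -0.054], [0.56, -0.895, 0.12], 1],
  [[0, 0, -0.054], [0.56, -0.895, 0.12], 1],
  [[0, 0, -0.054], [0.56, -0.895, 0.12], 1],
  [[0, 0, -0.054], [0.56, -0.895, 0.12], 1],
  [[0, 0, -0.054], [0.56, -0.895, 0.12], 1],
  [[0, 0, -0.054], [0.56, -0.895, 0.12], 1],
  [[0, 0, -0.054], [0.56, -0.895, 0.12], 1],
  [[0, 0, -0.054], [0.56, -0.895, 0.12], 1],
  [[0, 0, -0.054], [0.56, -0.895, 0.12], 1],
  [[0, 0, 0], [0, 0, 0], 1],
])

```text
clock: 3.62
tcp_pos: [0.5073, 0.213, 0.2962]
eef_rot: [0.0, 0.649, 0.76, 0.0]
force: [-0.2, 0.8, -0.2]
grip_width: 0.0915
finger_force: 0.0
```

Run:
```python
from h import *
from scipy.spatial.transform import Rotation as R
s=get_state();q=s['eef_rot'];M=R.from_quat([*q[1:],q[0]]).as_matrix()
print(s['clock'],s['tcp_pos'],M.round(3).tolist())
f=grab_frame('wrist');save(f,'w1.png');print(np.round(f['extrinsics'],3).tolist())
P=cloud(f);c=f['color'].astype(int);r,g,b=[c[...,i] for i in range(3)]
nj=np.hypot(P[...,0]-.507,P[...,1]-.2145)<.06
t=nj&(r>g+50)&(r>b+50)&(P[...,2]>.118)
print('lid',t.sum(),np.median(P[t],0),cv2.minEnclosingCircle((P[t][:,:2]*1000).astype(np.float32)))
w=nj&(P[...,2]>.118)&(c.min(-1)>130);print('white',w.sum(),P[w].mean(0))
gm=nj&(g>r+15)&(g>b+10)&(P[...,2]>.08)&(P[...,2]<.105);x=(P[gm][:,:2]*1000).astype(np.float32)
print('shoulder',gm.sum(),np.median(P[gm][:,2]),cv2.minAreaRect(x))
gm=nj&(g>r+15)&(g>b+10)&(P[...,2]>.035);x=(P[gm][:,:2]*1000).astype(np.float32)
print('green',gm.sum(),cv2.minAreaRect(x))
for q in('jar','lid','lid_mark'):
    for k in spot_point(q,f)[:2]:print(q,k['score'],np.round(k['xyz'],4))
```

```text
3.625 [0.50725314 0.21303259 0.29621834] [[-0.157, 0.988, 0.0], [0.988, 0.157, 0.0], [0.0, 0.001, -1.0]]
[[0.988, 0.152, 0.042, 0.496], [0.157, -0.953, -0.258, 0.287], [0.001, 0.261, -0.965, 0.445], [0.0, 0.0, 0.0, 1.0]]
lid 2356 [0.50713086 0.21717491 0.12516771] ((507.7452087402344, 216.7172393798828), 26.82851219177246)
white 183 [0.51440184 0.23168395 0.2836057 ]
shoulder 279 0.0910771627106502 ((504.79840087890625, 235.65164184570312), (50.58415603637695, 14.394675254821777), 9.161786079406738)
green 435 ((504.79840087890625, 235.65164184570312), (50.58415603637695, 14.394675254821777), 9.161786079406738)
jar 0.94 [0.5049 0.2155 0.0273]
lid 0.9 [0.5108 0.2154 0.1019]
lid_mark 0.6 [0.5258 0.2219 0.1264]
```

View pics/w1.png

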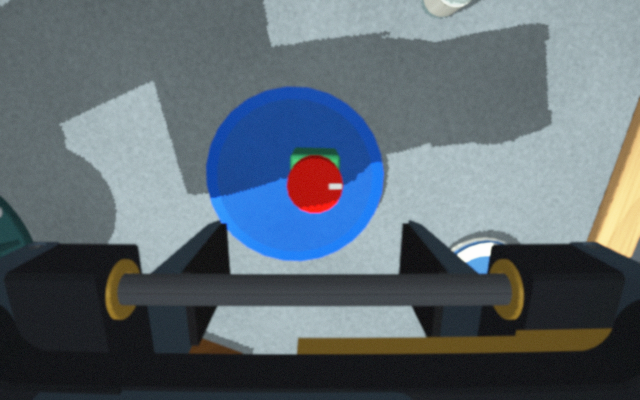

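The wrist view shows the lid at about (315,184) with its mark to the right, and the shoulder edge of the jar at (291–339,150) parallel to the image x axis. That puts the jar yaw at about 9°, in line with the hand. I descend to fingertip height about 103 mm and close.

Call:
jog_arm([
  [[0, 0, 0], [0, 0.1, -0.9], 1],
  [[0, 0, 0], [0, 0, -0.9], 1],
  [[0, 0, 0], [0, 0, -0.9], 1],
  [[0, 0, 0], [0, 0, -0.9], 1],
  [[0, 0, 0], [0, 0, -0.9], 1],
  [[0, 0, 0], [0, 0, -0.9], 1],
  [[0, 0, 0], [0, 0, -0.9], 1],
  [[0, 0, 0], [0, 0, -0.5], 1],
  [[0, 0, 0], [0, 0, 0], 1],
])

```text
clock: 4.95
tcp_pos: [0.5062, 0.2174, 0.1254]
eef_rot: [-0.0, 0.648, 0.762, -0.001]
force: [-0.0, -0.4, 0.5]
grip_width: 0.0914
finger_force: 0.0
```

Call:
jog_arm([
  [[0, 0, 0], [0, 0, 0], 0.2],
  [[0, 0, 0], [0, 0, 0], 0.1],
  [[0, 0, 0], [0, 0, 0], -0.1],
  [[0, 0, 0], [0, 0, 0], -1],
  [[0, 0, 0], [0, 0, 0], -1],
  [[0, 0, 0], [0, 0, 0], -1],
  [[0, 0, 0], [0, 0, 0], -1],
])

```text
clock: 5.82
tcp_pos: [0.5069, 0.2173, 0.1261]
eef_rot: [0.0, 0.648, 0.762, 0.0]
force: [0.6, -1.0, 4.3]
grip_width: 0.0526
finger_force: 30.0
```

Call:
jog_arm([
  [[0, 0, 0], [0, 0, 0.3], -1],
  [[0, 0, 0], [0, 0, 0.6], -1],
  [[0, 0, 0], [0, 0, 0.8], -1],
  [[0, 0, 0], [0, 0, 0.8], -1],
  [[0, 0, 0], [0, 0, 0.8], -1],
  [[0, 0, -0.02], [0, -0.3, 0.5], -1],
  [[0, 0, -0.033], [0.118, -0.6, 0.2], -1],
  [[0, 0, -0.033], [0.118, -0.84, 0], -1],
  [[0, 0, -0.033], [0.118, -0.84, 0], -1],
  [[0, 0, -0.033], [0.118, -0.84, 0], -1],
  [[0, 0, -0.033], [0.118, -0.84, 0], -1],
  [[0, 0, -0.033], [0.118, -0.84, 0], -1],
])

```text
clock: 7.32
tcp_pos: [0.524, 0.0881, 0.2254]
eef_rot: [-0.0, 0.728, 0.686, -0.0]
force: [0.5, 0.4, -2.7]
grip_width: 0.0525
finger_force: 30.0
```

Call:
jog_arm([
  [[0, 0, -0.033], [0.118, -0.84, 0], -1],
  [[0, 0, -0.033], [0.118, -0.84, 0], -1],
  [[0, 0, -0.033], [0.118, -0.84, 0], -1],
  [[0, 0, -0.033], [0.118, -0.84, 0], -1],
  [[0, 0, -0.033], [0.118, -0.84, 0], -1],
  [[0, 0, -0.033], [0.118, -0.84, 0], -1],
  [[0, 0, -0.033], [0.118, -0.84, 0], -1],
  [[0, 0, -0.033], [0.118, -0.84, 0], -1],
  [[0, 0, -0.033], [0.118, -0.84, 0], -1],
  [[0, 0, -0.033], [0.118, -0.84, 0], -1],
  [[0, 0, -0.033], [0.118, -0.84, 0], -1],
  [[0, 0, -0.033], [0.118, -0.84, 0], -1],
])

```text
clock: 8.82
tcp_pos: [0.56, -0.1636, 0.2259]
eef_rot: [-0.0, 0.848, 0.529, -0.0]
force: [0.7, 0.7, -1.7]
grip_width: 0.0526
finger_force: 30.0
```

Call:
jog_arm([
  [[0, 0, -0.033], [0.118, -0.6, 0], -1],
  [[0, 0, -0.014], [0.118, -0.4, 0], -1],
  [[0, 0, 0], [0, 0, 0], -1],
  [[0, 0, 0], [0, 0, 0], -1],
  [[0, 0, 0], [0, 0, 0], -1],
])

```text
clock: 9.45
tcp_pos: [0.5657, -0.1867, 0.2259]
eef_rot: [-0.0, 0.86, 0.51, -0.0]
force: [-0.6, -0.1, -3.0]
grip_width: 0.0524
finger_force: 30.0
```

```bash
cat > v.py <<'E'
from h import *
import sys
from scipy.spatial.transform import Rotation as R
s=get_state();q=s['eef_rot'];M=R.from_quat([*q[1:],q[0]]).as_matrix();T=np.array(s['tcp_pos'])
print(s['clock'],T.round(4),'phi',np.degrees(np.arctan2(M[1,1],M[0,1])),M[:,2].round(4),np.round(s['force'],1),s['grip_width'])
ims=[]
for n,q in(('wrist',('jar','lid','recess')),('scene',('jar','lid','recess')),('top',('recess',))):
    f=grab_frame(n);ims.append(f['color'])
    P=cloud(f);c=f['color'].astype(int);r,g,b=[c[...,i] for i in range(3)]
    nj=np.hypot(P[...,0]-T[0],P[...,1]-T[1])<.06
    gm=nj&(g>r+12)&(g>b+8)&(P[...,2]>.032)&(P[...,2]<T[2]-.015)
    if gm.sum()>20:
        x=(P[gm][:,:2]*1000).astype(np.float32);print(n,'green',gm.sum(),np.median(P[gm][:,2]),cv2.minAreaRect(x))
        np.save('g_%s.npy'%n,P[gm])
    for k in q:
        for e in spot_point(k,f)[:2]:print(n,k,e['score'],np.round(e['xyz'],4))
cv2.imwrite('pics/'+sys.argv[1],np.vstack([cv2.resize(ims[0],(480,300)),cv2.resize(ims[1][100:250,180:420],(480,300),interpolation=cv2.INTER_CUBIC)])[...,::-1])
E
python3 v.py v1.png
```

```text
9.45 [ 0.5657 -0.1867  0.2259] phi -28.607394720638972 [-1.e-04  1.e-04 -1.e+00] [-0.6 -0.1 -3. ] 0.052402632901395484
wrist green 2587 0.183202612176485 ((574.199462890625, -171.73558044433594), (17.481046676635742, 51.02564239501953), 62.05704116821289)
wrist jar 0.71 [ 0.5627 -0.189   0.1265]
wrist jar 0.7 [ 0.566  -0.1901  0.1994]
wrist lid 0.66 [ 0.5655 -0.1894  0.1993]
wrist recess 0.83 [ 0.5669 -0.205   0.0112]
wrist recess 0.79 [ 0.3496 -0.1401  0.0159]
scene green 436 0.16563199678550689 ((566.1802978515625, -185.783447265625), (53.35115051269531, 53.272464752197266), 60.93577194213867)
scene jar 0.59 [ 0.5646 -0.1871  0.125 ]
scene lid 0.79 [ 0.5668 -0.1901  0.2044]
scene recess 0.65 [ 0.5688 -0.2016  0.0093]
scene recess 0.55 [ 0.3517 -0.1407  0.0148]
top recess 0.4 [ 0.5708 -0.2061  0.0116]
```

View pics/v1.png

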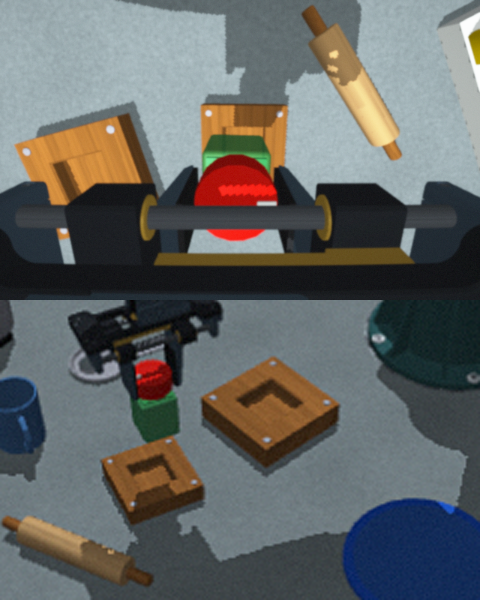

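The wrist half shows the lid and jar held upright at about (235,200), with the small block ahead at (245,110). The scene half shows the jar hovering just behind the small block at (152,480). I measure the jar-to-block offset within single cameras.

```bash
cat > w.py <<'E'
from h import *
a=np.radians(-28.8);U=np.array([[np.cos(a),np.sin(a)],[-np.sin(a),np.cos(a)]]) # rows: u along phi, v perp (outward)
for n in('wrist','scene','top'):
    f=grab_frame(n);P=cloud(f);X,Y,Z=[P[...,i] for i in range(3)]
    c=f['color'].astype(int)
    m=(np.hypot(X-.567,Y+.204)<.1)&(Z>.025)&(Z<.034)&(c[...,0]>c[...,2]+25)
    m=cv2.morphologyEx(m.astype(np.uint8),cv2.MORPH_OPEN,np.ones((3,3)))>0
    p=P[m][:,:2]; q=p@U.T*1000
    lo=np.percentile(q,.5,0);hi=np.percentile(q,99.5,0)
    print(n,m.sum(),'u,v range',lo.round(1),hi.round(1),'rect',cv2.minAreaRect((p*1000).astype(np.float32)))
    cc=np.array([(lo[0]+hi[0])/2,hi[1]-57.5]);print('  centre from far edge',(U.T@cc).round(1), 'mid',(U.T@((lo+hi)/2)).round(1))
for n in('wrist','scene'):
    g=np.load('g_%s.npy'%n);q=g[:,:2]@U.T*1000
    lo=np.percentile(q,.5,0);hi=np.percentile(q,99.5,0);cc=np.array([(lo[0]+hi[0])/2,hi[1]-26])
    print(n,'jar range',lo.round(1),hi.round(1),'centre',(U.T@cc).round(1))
E
python3 w.py
```

```text
wrist 5083 u,v range [539.4  59.2] [653.6 152.8] rect ((572.0095825195312, -197.43893432617188), (100.87032318115234, 115.40180969238281), 60.8662109375)
  centre from far edge [ 568.6 -203.9] mid [ 573.8 -194.5]
scene 783 u,v range [538.7  36.3] [653.1 152.8] rect ((566.5765380859375, -204.3221435546875), (118.7033920288086, 117.12884521484375), 61.454586029052734)
  centre from far edge [ 568.1 -203.6] mid [ 567.8 -204.3]
top 18 u,v range [552.3 136.6] [568.8 150.6] rect ((560.3058471679688, -144.25425720214844), (11.11168098449707, 14.96246337890625), 0.33394622802734375)
  centre from far edge [ 536.1 -188.4] mid [ 560.4 -144.2]
wrist jar range [560.7 119. ] [610.9 134.4] centre [ 565.6 -187.2]
scene jar range [561.   87.3] [612.  135.8] centre [ 566.8 -186.4]
```

Call:
jog_arm([
  [[0, 0, 0], [0.085, -0.3, 0], -1],
  [[0, 0, 0], [0, -0.375, 0], -1],
  [[0, 0, 0], [0, 0, -0.5], -1],
  [[0, 0, 0], [0, 0, -0.7], -1],
  [[0, 0, 0], [0, 0, -0.7], -1],
  [[0, 0, 0], [0, 0, -0.7], -1],
  [[0, 0, 0], [0, 0, -0.5], -1],
  [[0, 0, 0], [0, 0, -0.3], -1],
  [[0, 0, 0], [0, 0, -0.2], -1],
  [[0, 0, 0], [0, 0, 0], -1],
  [[0, 0, 0], [0, 0, 0], -1],
])

```text
clock: 11.48
tcp_pos: [0.5681, -0.2042, 0.1364]
eef_rot: [0.0, 0.86, 0.51, 0.0]
force: [-1.4, 0.2, -3.0]
grip_width: 0.0525
finger_force: 30.0
```

```bash
python3 v.py v2.png; python3 w.py
```

```text
11.475 [ 0.5681 -0.2042  0.1364] phi -28.649329942706494 [ 7.e-04 -3.e-04 -1.e+00] [-1.4  0.2 -3. ] 0.05251755279742454
wrist green 2629 0.09310608404325846 ((576.6688232421875, -189.3859100341797), (16.837411880493164, 50.846248626708984), 60.60386276245117)
wrist jar 0.89 [ 0.568  -0.2073  0.0373]
wrist lid 0.94 [ 0.569  -0.2096  0.1108]
wrist recess 0.64 [ 0.3481 -0.1435  0.0182]
wrist recess 0.6 [ 0.5672 -0.2053  0.0362]
scene green 359 0.07661905176453687 ((569.0272827148438, -203.39395141601562), (53.42997741699219, 52.01356506347656), 58.77363967895508)
scene jar 0.6 [ 0.5663 -0.2057  0.035 ]
scene lid 0.61 [ 0.566  -0.2081  0.1133]
scene recess 0.98 [ 0.5698 -0.2055  0.0108]
scene recess 0.87 [ 0.3478 -0.1429  0.0146]
top recess 0.76 [ 0.5683 -0.2026  0.01  ]
top recess 0.71 [ 0.3514 -0.1396  0.0154]
wrist 9646 u,v range [539.2  76.9] [653.2 152.7] rect ((576.6729125976562, -188.8583984375), (81.26375579833984, 115.51325225830078), 60.871849060058594)
  centre from far edge [ 568.3 -203.8] mid [ 577.7 -186.6]
scene 574 u,v range [539.7  36.2] [653.4 154.5] rect ((568.2864990234375, -203.77615356445312), (122.18533325195312, 114.90908813476562), 60.90897750854492)
  centre from far edge [ 569.5 -202.4] mid [ 568.7 -203.9]
top 58 u,v range [536.7 123.8] [611.7 150.5] rect ((571.2059326171875, -152.46351623535156), (22.257553100585938, 74.13973236083984), 78.24039459228516)
  centre from far edge [ 548.  -195.1] mid [ 569.3 -156.4]
wrist jar range [571.4 105.1] [621.5 120.3] centre [ 568.1 -204.8]
scene jar range [572.5  73.5] [622.4 122.4] centre [ 570.  -203.3]
```

View pics/v2.png

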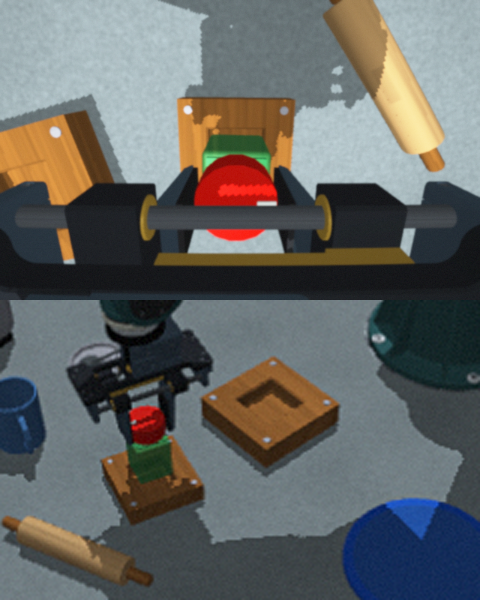

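The jar hovers centred over the recess to within about 1 mm: the wrist half shows the green shoulder at (237,150) inside the block at (237,130). I lower it in gently.

Call:
jog_arm([
  [[0, 0, 0], [0, 0, -0.15], -1],
  [[0, 0, 0], [0, 0, -0.15], -1],
  [[0, 0, 0], [0, 0, -0.15], -1],
  [[0, 0, 0], [0, 0, -0.15], -1],
  [[0, 0, 0], [0, 0, 0], -1],
])

```text
clock: 12.75
tcp_pos: [0.5677, -0.204, 0.1205]
eef_rot: [-0.0, 0.86, 0.51, -0.0]
force: [-0.0, 0.7, -2.5]
grip_width: 0.0525
finger_force: 30.0
```

In the recess without contact force; now down to the floor.

Call:
jog_arm([
  [[0, 0, 0], [0, 0, -0.12], -1],
  [[0, 0, 0], [0, 0, -0.1], -1],
  [[0, 0, 0], [0, 0, -0.08], -1],
  [[0, 0, 0], [0, 0, 0], -1],
])

```text
clock: 13.25
tcp_pos: [0.5677, -0.204, 0.1132]
eef_rot: [-0.0, 0.86, 0.51, -0.0]
force: [-0.2, 1.0, -2.6]
grip_width: 0.0526
finger_force: 30.0
```

Call:
jog_arm([
  [[0, 0, 0], [0, 0, -0.05], -1],
  [[0, 0, 0], [0, 0, -0.04], -1],
  [[0, 0, 0], [0, 0, 0], -1],
  [[0, 0, 0], [0, 0, 0], -1],
])

```text
clock: 13.75
tcp_pos: [0.5682, -0.2043, 0.112]
eef_rot: [0.0, 0.86, 0.51, 0.0]
force: [-4.2, 1.4, 10.0]
grip_width: 0.0525
finger_force: 30.0
```

Seated, with the floor reached at the expected height and 10 N of contact. Now the turn.

Call:
jog_arm([
  [[0, 0, 0.08], [0, 0, 0], -1],
  [[0, 0, 0.1], [0, 0, 0], -1],
  [[0, 0, 0.1], [0, 0, 0], -1],
  [[0, 0, 0.1], [0, 0, 0], -1],
  [[0, 0, 0.1], [0, 0, 0], -1],
  [[0, 0, 0.1], [0, 0, 0], -1],
  [[0, 0, 0], [0, 0, 0], -1],
])

```text
clock: 14.62
tcp_pos: [0.5686, -0.2044, 0.1121]
eef_rot: [0.001, 0.678, 0.735, 0.0]
force: [-1.1, 1.5, 5.9]
grip_width: 0.0527
finger_force: 30.0
```

```bash
python3 v.py v3.png; python3 -c "
from workcell import get_state as g;s=g();print(s['ft_torque'],s['force'],s['qpos'])"
```

```text
14.625 [ 0.5686 -0.2044  0.1121] phi 4.676399023271518 [ 1.6e-03 -7.0e-04 -1.0e+00] [-1.1  1.5  5.9] 0.05265949811831556
wrist green 2338 0.07194475809747536 ((564.2808227539062, -188.0261688232422), (67.31443786621094, 34.90428161621094), 11.862955093383789)
wrist jar 0.63 [ 0.5673 -0.2006  0.0138]
wrist lid 0.85 [ 0.5709 -0.206   0.0851]
wrist recess 0.81 [ 0.3515 -0.1412  0.0188]
scene green 267 0.059576871685278254 ((583.6890258789062, -200.2405242919922), (41.661739349365234, 68.48275756835938), 20.89139175415039)
scene jar 0.65 [ 0.5677 -0.204   0.007 ]
scene lid 0.47 [ 0.569  -0.2087  0.0846]
scene recess 0.85 [ 0.3508 -0.1457  0.0162]
scene recess 0.73 [ 0.5678 -0.2037  0.0128]
top recess 0.73 [ 0.3498 -0.1442  0.0159]
top recess 0.7 [ 0.5709 -0.2038  0.0128]
[-0.03711277  0.20971031  0.1214847 ] [0.60515227 0.93686328 6.87042597] [-3.83596388e-01  4.04253056e-01  1.97583949e+00 -7.84993299e-05
  7.59739749e-01 -4.63763931e-01]
```

View pics/v3.png

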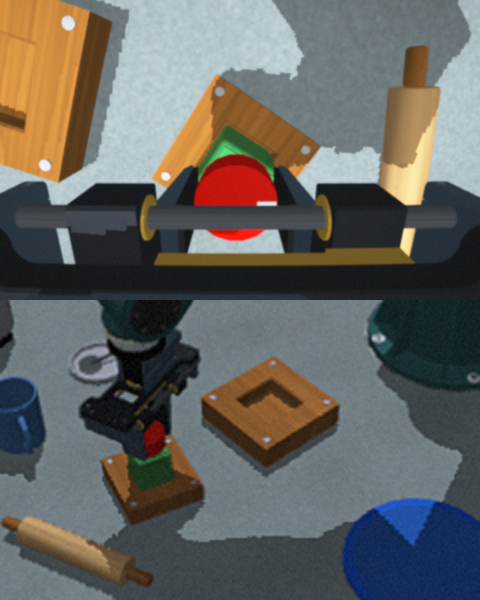

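The wrist half shows the mark still at about (266,204) relative to the hand, so the lid isn't slipping. The jar body stays square with the block at (240,150). I continue the turn to 67°.

Call:
jog_arm([
  [[0, 0, 0.1], [0, 0, 0], -1],
  [[0, 0, 0.1], [0, 0, 0], -1],
  [[0, 0, 0.1], [0, 0, 0], -1],
  [[0, 0, 0.1], [0, 0, 0], -1],
  [[0, 0, 0.1], [0, 0, 0], -1],
  [[0, 0, 0.085], [0, 0, 0], -1],
  [[0, 0, 0], [0, 0, 0], -1],
  [[0, 0, 0], [0, 0, 0], -1],
])

```text
clock: 16.12
tcp_pos: [0.569, -0.2046, 0.1125]
eef_rot: [0.001, 0.438, 0.899, 0.0]
force: [-0.8, 1.1, 9.9]
grip_width: 0.0525
finger_force: 30.0
```

Call:
jog_arm([
  [[0, 0, 0], [0, 0, 0.06], -1],
  [[0, 0, 0], [0, 0, 0.06], -1],
  [[0, 0, 0], [0, 0, 0], -1],
])

```text
clock: 16.5
tcp_pos: [0.5679, -0.2041, 0.1143]
eef_rot: [0.0, 0.438, 0.899, 0.0]
force: [0.1, -0.1, -0.5]
grip_width: 0.0524
finger_force: 30.0
```

Threads are free: the force is close to the lid's weight only. I lift straight up.

Call:
jog_arm([
  [[0, 0, 0], [0, 0, 0.1], -1],
  [[0, 0, 0], [0, 0, 0.15], -1],
  [[0, 0, 0], [0, 0, 0.15], -1],
  [[0, 0, 0], [0, 0, 0.2], -1],
  [[0, 0, 0], [0, 0, 0.2], -1],
  [[0, 0, 0], [0, 0, 0.2], -1],
  [[0, 0, 0], [0, 0, 0.2], -1],
  [[0, 0, 0], [0, 0, 0], -1],
  [[0, 0, 0], [0, 0, 0], -1],
])

```text
clock: 17.62
tcp_pos: [0.5677, -0.2041, 0.1441]
eef_rot: [-0.0, 0.438, 0.899, -0.0]
force: [-0.6, -0.1, -1.6]
grip_width: 0.0523
finger_force: 30.0
```

```bash
cat >> v.py <<'E'
f=grab_frame('scene');P=cloud(f)
for e in spot_point('jar_mouth',f)[:2]:print('mouth',e['score'],np.round(e['xyz'],4))
cv2.imwrite('pics/z_'+sys.argv[1],cv2.resize(f['color'][140:220,215:295],(560,560),interpolation=cv2.INTER_CUBIC)[...,::-1])
E
python3 v.py v4.png
```

```text
17.625 [ 0.5677 -0.2041  0.1441] phi 38.10041580409293 [-1.e-04  1.e-04 -1.e+00] [-0.6 -0.1 -1.6] 0.05230498020262725
wrist green 2656 0.07752264722395391 ((560.7654418945312, -201.2620391845703), (52.2184944152832, 36.17295455932617), 61.99503707885742)
wrist jar 0.77 [ 0.5679 -0.2057  0.0126]
wrist lid 0.74 [ 0.5709 -0.2083  0.1204]
scene green 410 0.07250803637070763 ((572.5005493164062, -200.02810668945312), (60.86836242675781, 49.66727066040039), 61.40633773803711)
scene jar 0.92 [ 0.5674 -0.2069  0.0099]
scene jar 0.74 [0.7548 0.0929 0.0059]
scene lid 0.42 [ 0.5706 -0.2046  0.118 ]
scene recess 0.76 [ 0.5679 -0.2065  0.0088]
top recess 0.67 [ 0.3514 -0.1347  0.0171]
top recess 0.52 [ 0.5711 -0.2069  0.0114]
mouth 0.78 [ 0.5657 -0.2064  0.1064]
```

View pics/z_v4.png

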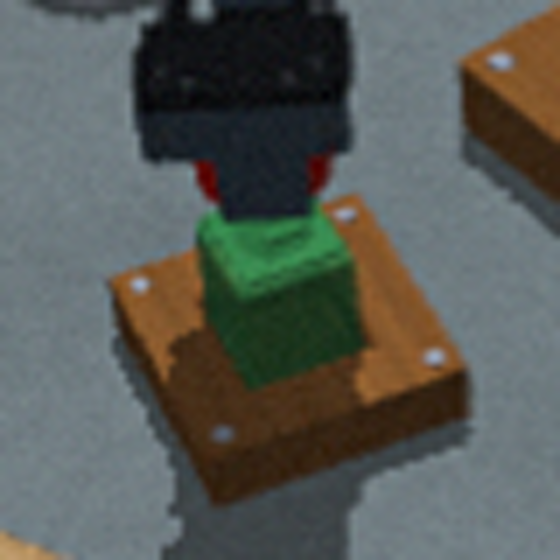

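View pics/v4.png

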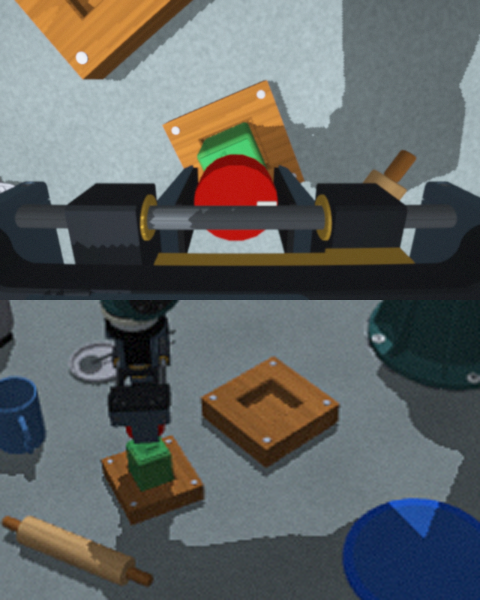

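The jar is down in the block, square at about (275,310) in the zoomed view. The lid is held level above it, with a gap of about 14 mm. I hand it in.

```bash
python3 -c "
from workcell import close_job;print(close_job())"
```

```text
the job is handed in; nothing more can be done
None
```

The jar is seated in the smaller block's recess and the lid, unscrewed by a 67° turn of the hand, is held level about 14 mm above the open rim. The job was handed in after about 18 s of robot time, and no verdict came back.

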